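# Unclip and take off the lid of the taller steel food jar

## Task

Open the taller of the two steel food jars: squeeze the two opposed buttons on its lid together to free the catch, lift the lid off, and set it down, right way up and lying flat, on the floor of the bamboo tray; put it down, do not drop it. Keep the tall jar upright, standing where it is, and leave the shorter jar alone.

Things in the scene. Friction and masses are not known exactly. Their poses are not given: they have to be found in the camera images.
- tall_jar: The taller of two round brushed-steel food jars, loose, 0.75 kg without its lid: 84 mm across, rim 130 mm above its base, 175 mm high with the lid. Origin: centre of the underside, z up. An inward lip at the rim (mouth 52 mm across, lip 6 mm thick) holds the lid's catch.
- tall_lid: Its black plastic lid, loose, 0.15 kg. Origin: centre of the plug's underside, 115 mm above the jar's base when shut; z up, y through the two buttons. Plug 47 mm across, z 0 to 15 mm, inside the mouth; flange 74 mm across, z 15 to 21, on the rim; round head 47 mm across, z 21 to 60. It comes straight up only while both buttons are in more than 4 mm, may be carried by them, and stands on its plug.
- tall_button_left (a joint): Grey ribbed button on the +y side of the lid's head, 18 mm wide, 20 tall, centre at lid z = 45 mm, face 31 mm from the axis (62 mm over both, 50 mm fully in). Value in m: 0 out, 0.006 fully pressed towards the axis; spring 3 N at first, 8 N fully in. Its catch tongue at lid z 3 to 7.5 mm reaches 29 mm from the axis, under the jar's lip, when out.
- tall_button_right (a joint): The like button on the other side of the head (-y of the lid): 0 out, 0.006 m fully pressed towards the axis; same size, height, spring and tongue.
- short_jar: The shorter steel food jar, loose, same width and a like lid with two buttons, rim 75 mm above its base (120 mm with the lid). To be left alone. Origin: centre of the underside, z up.
- bamboo_tray: Low bamboo tray, loose, 106 x 312 x 15 mm, empty. Origin: centre of its underside; y along its length, z up. The flat floor, 84 x 292 mm, lies 6 mm above the worktop inside a rim 15 mm high.
Things that resemble listed ones, but are neither listed nor needed, are in the scene too. What is shaped like the tall_lid but orange or turquoise is not meant.

How it is judged (in metres and radians):
On the way, in this order (a step that is already met when the one before it is completed fails the run):
1. both buttons of the tall jar's lid are pressed in (more than 3 mm each) while the lid is still in its seat (value of joint each of tall_button_left, tall_button_right above 0.003 m and z of tall_lid in the frame of tall_jar below 0.119 m and horizontal distance between tall_lid and tall_jar below 0.01 m), for 0.1 s.
2. the lid is lifted clear of the jar, which stays standing on the worktop (z of tall_lid in the frame of tall_jar above 0.135 m and height (world z) of tall_jar below 0.02 m and angle between tall_jar's own z axis and vertical below 0.15 rad and contact force between the fingers and tall_lid above 0.3 N), for 0.1 s.
3. the lid is lowered to the tray in the fingers (underside within 25 mm of the tray's floor) (x of tall_lid in the frame of bamboo_tray between -0.025 and 0.025 m and y of tall_lid in the frame of bamboo_tray between -0.125 and 0.125 m and z of tall_lid in the frame of bamboo_tray below 0.031 m and contact force between the fingers and tall_lid above 0.3 N), for 0.05 s.
At the end, for the whole second after the job is handed in: The lid rests flat and right way up on the tray's floor (its axis within about 8 degrees of the tray's upward axis, its centre within 25 mm of the tray's long centre line and 125 mm of its middle along it), at rest; both jars stand upright within 40 mm of where they were (x of tall_lid in the frame of bamboo_tray between -0.025 and 0.025 m and y of tall_lid in the frame of bamboo_tray between -0.125 and 0.125 m and z of tall_lid in the frame of bamboo_tray below 0.011 m and angle between the z axis of tall_lid and the z axis of bamboo_tray, either way round below 0.15 rad and angle between tall_lid's own z axis and vertical below 0.17 rad and linear speed of tall_lid below 0.02 m/s and distance of each of tall_jar, short_jar from where it was at the start of the episode below 0.04 m and angle between each of tall_jar, short_jar's own z axis and vertical below 0.1 rad); the robot touches nothing.
It fails at once if the tall jar is lifted off the worktop or tipped over (height (world z) of tall_jar above 0.03 m or angle between tall_jar's own z axis and vertical above 0.35 rad).
It fails at once if the shorter jar is shoved, lifted or tipped (distance of short_jar from where it was at the start of the episode above 0.04 m or angle between short_jar's own z axis and vertical above 0.35 rad).
It also fails if it takes over 42 s, if anything falls off the work surface, if the arm or the gripper's body presses on something with over 40 N, if the wrist force passes 120 N, or if a joint passes its speed limit or range.

## Robot

A 6-joint arm with a two-finger parallel gripper is mounted at the origin on a cart in front of the work surface, level with it; the furniture and walls round the work are solid. World frame = base frame: x ahead of the robot, y to its left, z up, the work surface at z = 0. Lengths are in mm, angles in rad, forces in N, time in s.
With the tool pointing down it reaches from about 350 to 950 mm from the base axis. Payload 17.4 kg.
Tool frame: the origin (TCP) lies midway between the tips of the shut fingers; the grasp point (between the pads) lies 19 mm behind it; z points along the fingers, y is the line along which they close (so a half turn about z gives the same grasp; the last joint's range is limited). The gripper opens to 93 mm and grips with 3 to 60 N. Pads are 15 mm wide; open, the fingers measure 128 mm over their backs; the gripper's body (75 mm by 188 mm) begins 65 mm behind the grasp point.
Start: joints at [-1.161, 0.116, 1.442, -0, 1.584, -0.038], TCP at [292.256, -608.456, 218.646] pointing down, gripper open.
Joint ranges: [-2.83, 2.83], [-0.83, 2.19], [0.07, 2.5], [-1.14, 4.28], [0.01, 3], [-2.97, 2.97]. Speed limits (rad/s): [1.89, 1.89, 2.22, 3.14, 3.14, 3.14].

## Interface

Orientations are given as a unit quaternion [x, y, z, w].
In Python, from workcell import robot, effector, read_state, camera, nets gives the robot as it stands. Calls block until the motion is done:
- robot.goto(position, orientation): joint-space move of the TCP to a pose.
- robot.servo_line(position, vel=150, attitude=None): straight line of the TCP; attitude=None keeps the orientation; vel is the mean speed in mm/s.
- robot.move_joints(angles): joint-space move.
- effector.gripper_open() and effector.grab(newtons=None): open the fingers fully, or close them until they stop; newtons is the grip in N (None keeps the last).
- robot.pause(seconds).
- robot.inverse_kinematics(position, orientation): joint angles nearest the present ones, or None.
- read_state(): the state.
- camera(name): name is "scene" or "top" or "wrist"; returns a dict with "image" (480x640x3 uint8, blue, green, red), "mtx" (3x3 intrinsics, pixels), "k1" (the pictures are not rectified: a ray, as slopes to the right and down, at radius r is drawn at 1 + k1 r^2 times it, then the intrinsics apply), "R" (3x3) and "t" (3): a world point X has camera coordinates R X + t; the wrist camera has in their place "tool_from_camera" (4x4, takes a point from camera to tool coordinates, whose origin is the TCP and whose axes are the flange's). Camera axes: x right, y down, z forward; pixel columns grow to the right and rows downward; lengths in mm; the calibration is good to about 2 mm. A picture is of the moment at which its call begins: read the wrist's pose just before it. There is no depth.
A pose or a line that the arm cannot do raises robot.IKError and nothing moves.
- robot.hand_in(): hands the job in; it is judged then, once.
Trained networks look in a picture, given as the dict that the camera call returned (one of the last four; its "shot" number tells which), for a name from the list of things; names that differ only in an ending like _2 or _b are one class to them, and where a whole thing is asked for, a point or a joint stands for the part that bears it (a point fixed in the world has none). Each returns a list of dicts, best first, with "score" (0 to 1); they miss things now and then, are a little off and sometimes report something else, mostly with a low value. They report only what shows in the picture. A call takes as long as a camera call. They do not tell look-alikes from the thing itself.
- nets.masks_of(picture, target): "pixels" (480x640 bool, what is visible of it) and "uv" ([column, row] in pixels, amid what is visible of it).
The state is a dict: "time_s": time; "joint_pos": joint angles; "qvel": joint speeds; "tau": joint torques, N m; "position": TCP position; "tool_rot": TCP orientation; "ft_force": force on the tool from outside, world axes, zero at the start; "torque": the same for the moment, N m; "opening": finger opening in mm; "grip_force": force on a finger pad.
Only numpy, scipy, OpenCV 4.12 (cv2) and the standard library are available. Lean on these libraries where they do the work, as an engineer would, in place of code of your own. Each camera call takes 0.05 s, during which the arm holds its last target. There are 200 camera calls.

## Working session

There is one attempt and no reset: what is moved stays moved. The work goes in short steps, each a Python script; the robot and the scene stay as the last script left them, time stands still between calls to the robot, and variables do not carry over. Pictures are saved under pics/ and viewed, at most 10 in all, crops included, and the job is handed in when it is done.

```bash
mkdir -p pics; ls
cat > h.py <<'E'
import numpy as np, cv2
from workcell import robot, effector, read_state, camera, nets
def ray(c,uv):
    K=c["mtx"];k=c["k1"]
    d=np.array([(uv[0]-K[0][2])/K[0][0],(uv[1]-K[1][2])/K[1][1]]);s=d.copy()
    for _ in range(20): s=d/(1+k*(s@s))
    return np.append(s,1)
def at_z(c,uv,z):
    R=np.array(c["R"]);t=np.array(c["t"]);o=-R.T@t;v=R.T@ray(c,uv)
    return o+v*(z-o[2])/v[2]
def proj(c,X):
    p=np.array(c["R"])@np.array(X,float)+np.array(c["t"]);s=p[:2]/p[2];s=s*(1+c["k1"]*(s@s))
    K=np.array(c["mtx"]);return (K@np.append(s,1))[:2]
E
python3 - <<'E'
from h import *
a=camera("scene");b=camera("top")
cv2.imwrite("pics/1.png",a["image"]);cv2.imwrite("pics/2.png",b["image"])
for n,c in(("scene",a),("top",b)):
  print(n,"cam at",-np.array(c["R"]).T@np.array(c["t"]))
  for x in["tall_jar","tall_lid","tall_button_left","short_jar","bamboo_tray"]:
    for m in nets.masks_of(c,x)[:5]: print(x,round(m["score"],2),np.round(m["uv"]),m["pixels"].sum(),np.round(at_z(c,m["uv"],{"bamboo_tray":6}.get(x,150))))
print(read_state()["time_s"])
E
```

```text
pics
scene cam at [-576.87889703 -784.01473781  972.69189206]
tall_jar 0.75 [276. 220.] 668 [413. 172. 150.]
tall_jar 0.59 [444. 316.] 4173 [ 341. -356.  150.]
tall_lid 0.86 [334. 310.] 668 [ 218. -166.  150.]
tall_lid 0.85 [318. 286.] 654 [261. -89. 150.]
tall_lid 0.77 [294. 238.] 527 [376.  81. 150.]
tall_lid 0.45 [271. 191.] 130 [521. 290. 150.]
tall_lid 0.24 [275. 223.] 667 [400. 165. 150.]
tall_button_left 0.61 [301. 236.] 32 [392.  72. 150.]
short_jar 0.69 [342. 243.] 1252 [430. -25. 150.]
bamboo_tray 0.89 [446. 315.] 4228 [ 511. -281.    6.]
top cam at [ 248.67510958    1.8455737  1192.70772684]
tall_jar 0.82 [184. 222.] 1053 [484. 282. 150.]
tall_lid 0.93 [204. 277.] 911 [377. 237. 150.]
tall_lid 0.9 [313. 281.] 935 [374.  29. 150.]
tall_lid 0.87 [162. 209.] 1125 [510. 327. 150.]
tall_lid 0.67 [233. 226.] 890 [477. 187. 150.]
tall_button_left 0.63 [144. 203.] 53 [521. 362. 150.]
tall_button_left 0.38 [185. 225.] 1002 [479. 280. 150.]
short_jar 0.94 [298. 209.] 1523 [514.  62. 150.]
bamboo_tray 0.96 [453. 239.] 6883 [ 488. -273.    6.]
0.6
```

View pics/1.png

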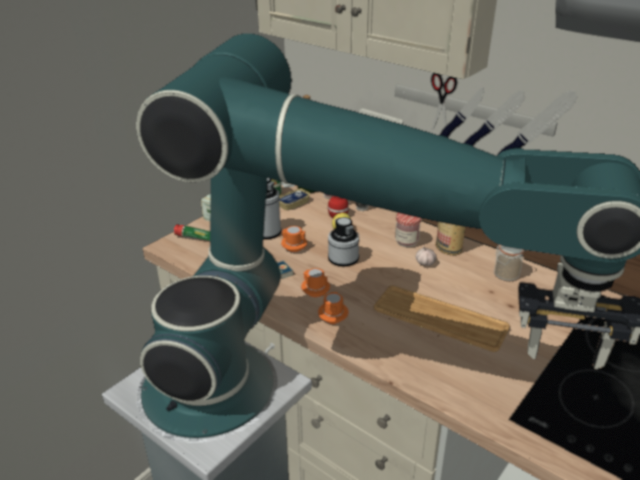

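View pics/2.png

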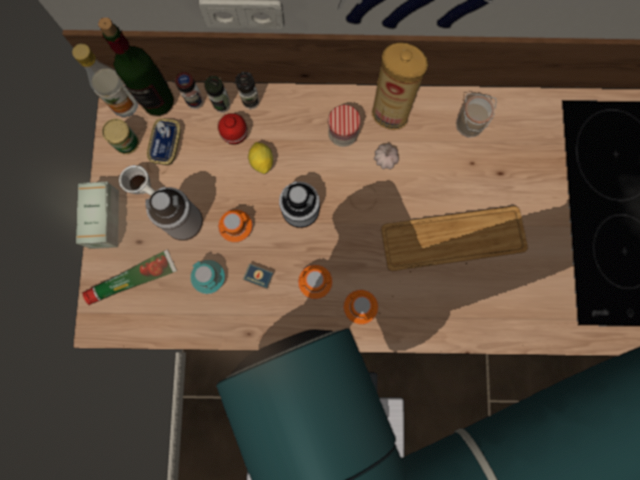

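The scene view (640x480) shows a tall steel jar behind the robot's column at (268,210), the short jar at (343,243), the tray at (446,315) and orange lids at (294,238), (315,282) and (334,308). 
In the top view, the candidates are:
- steel jar with a black lid at (172,212), showing a long side wall
- steel jar with a black lid at (300,203), showing little wall
- orange lids at (236,224), (315,282) and (361,306), and a turquoise one at (207,277); these are decoys

The jar at (172,212) fits the tall one. I'll confirm that in a crop.

Run:
```python
from h import *
b=camera("top")
im=b["image"][170:260,130:340]
cv2.imwrite("pics/3.png",cv2.resize(im,None,fx=3.8,fy=3.8,interpolation=cv2.INTER_CUBIC))
m=nets.masks_of(b,"bamboo_tray")[0]["pixels"]
c=cv2.findContours(m.astype(np.uint8),0,2)[0];c=max(c,key=len)
r=cv2.minAreaRect(c);box=cv2.boxPoints(r);P=np.array([at_z(b,q,12)[:2] for q in box])
print(np.round(box),np.round(P),P.mean(0),[np.linalg.norm(P[i]-P[i-1]).round() for i in range(4)])
for x in["tall_lid","tall_jar","short_jar","tall_button_left","tall_button_right"]:
  for q in nets.masks_of(b,x): 
    u=q["uv"]
    if u[0]<330: print(x,round(q["score"],2),np.round(u,1),q["pixels"].sum(),cv2.boundingRect(q["pixels"].astype(np.uint8)))
for uv in [(165,201)]: print(at_z(b,uv,175))
```

```text
[[379. 224.]
 [521. 204.]
 [528. 252.]
 [386. 272.]] [[ 518. -110.]
 [ 568. -425.]
 [ 461. -434.]
 [ 413. -124.]] [ 489.95355199 -273.21068638] [np.float64(106.0), np.float64(318.0), np.float64(108.0), np.float64(313.0)]
tall_lid 0.93 [314.2 279.9] 923 (298, 265, 35, 34)
tall_lid 0.8 [233.3 229. ] 905 (218, 210, 34, 33)
tall_lid 0.78 [206.6 280. ] 926 (190, 260, 35, 34)
tall_lid 0.63 [162.2 207.3] 1133 (144, 189, 41, 36)
tall_jar 0.76 [184.9 221.6] 1071 (146, 187, 57, 54)
tall_button_left 0.65 [177.4 201. ] 68 (172, 196, 8, 11)
tall_button_left 0.47 [244.7 216.1] 35 (241, 213, 6, 9)
tall_button_left 0.43 [301.2 281.6] 33 (300, 277, 4, 9)
tall_button_right 0.45 [324.6 277.1] 32 (325, 274, 5, 9)
[519.53818175 314.52758849 175.        ]
```

View pics/3.png

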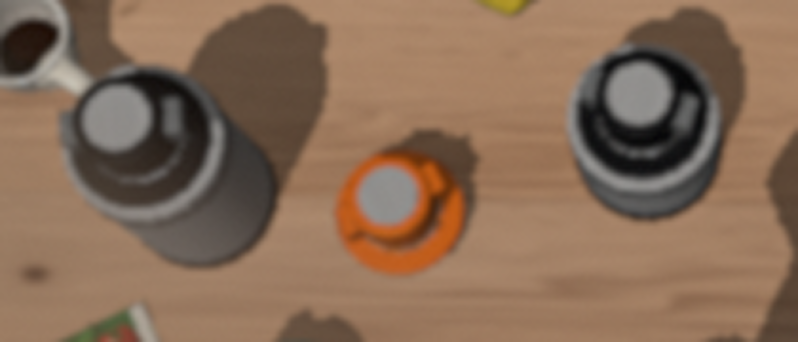

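The crop confirms it. The left jar shows a long steel wall, a black lid with grey top at crop (117,117), and buttons at (70,128) and (173,115), so it is the tall jar. The middle one is an orange decoy and the right one is the short jar. Next I'll move above the tall jar and check it with the wrist camera.

```bash
cat >> h.py <<'E'
from scipy.spatial.transform import Rotation as Ro
def quat(d):
    best=None
    for s in(1,-1):
        y=np.array([d[0],d[1],0.])*s;y/=np.linalg.norm(y);z=np.array([0,0,-1.])
        R=np.column_stack([np.cross(y,z),y,z]);yield Ro.from_matrix(R).as_quat()
def wcam():
    s=read_state();c=dict(camera("wrist"));T=np.array(c["tool_from_camera"])
    Rt=Ro.from_quat(s["tool_rot"]).as_matrix();R=Rt@T[:3,:3];o=np.array(s["position"])+Rt@T[:3,3]
    c["R"]=R.T;c["t"]=-R.T@o;return c
E
python3 - <<'E'
from h import *
b=camera("top")
t=at_z(b,(160.8,200.8),175);b1=at_z(b,(130+173/3.8,170+115/3.8),160);b2=at_z(b,(130+70/3.8,170+128/3.8),160)
print(t,b1,b2,np.linalg.norm(b1-b2),"rim",at_z(b,(130+145/3.8,170+145/3.8),133),"short",at_z(b,(130+638/3.8,170+93/3.8),120),"wine",at_z(b,(162,112),0))
d=(b1-b2)[:2]
for q in quat(d):
    j=robot.inverse_kinematics([t[0]-60,t[1],330],q);print(q,j)
print(np.round(wcam()["tool_from_camera"],2), read_state()["tool_rot"])
E
```

```text
[519.801926   322.55136392 175.        ] [525.33462085 298.89932192 160.        ] [517.65164237 350.74090382 160.        ] 52.407802591127144 rim [516.17615216 320.1392878  133.        ] short [552.12751082  64.65562142 120.        ] wine [778.13280753 390.37821216   0.        ]
[0.99729531 0.07349874 0.         0.        ] [ 5.66315335e-01 -1.38131684e-01  1.51537024e+00 -4.44089210e-16
  1.76435410e+00  1.98998151e+00]
[-0.07349874  0.99729531  0.          0.        ] [ 5.66315335e-01 -1.38131684e-01  1.51537024e+00 -4.44089210e-16
  1.76435410e+00 -1.15161114e+00]
[[  -0.     -0.96   -0.26   73.  ]
 [   1.     -0.     -0.     -0.31]
 [   0.     -0.26    0.96 -165.97]
 [   0.      0.      0.      1.  ]] [ 9.75038724e-01  2.22034875e-01  1.61674403e-06 -2.22281146e-05]
```

Run:
```python
from h import *
q=list(quat([7.7,-51.8]))[1]
robot.goto([518,321,310],q)
c=wcam();im=c["image"]
print(read_state()["time_s"],proj(c,[518,321,175]),proj(c,[522,297,160]),proj(c,[514,348,160]))
for x in["tall_lid","tall_button_left","tall_button_right","tall_jar"]:
  for m in nets.masks_of(c,x)[:3]: print(x,round(m["score"],2),m["uv"],cv2.boundingRect(m["pixels"].astype(np.uint8)),at_z(c,m["uv"],160))
cv2.imwrite("pics/4.png",im)
```

```text
4.45 [312.05919525 229.13771249] [281.35919317 225.3253156 ] [346.51871402 224.72602403]
tall_lid 0.9 [38.7, 29.7] (0, 0, 83, 71) [408.45074923 112.87115721 160.        ]
tall_lid 0.79 [208.2, 177.5] (173, 142, 71, 66) [492.87435773 236.74158965 160.        ]
tall_lid 0.78 [271.1, 74.9] (236, 36, 70, 77) [413.03639375 275.75099699 160.        ]
tall_button_left 0.89 [53.0, 26.3] (43, 12, 23, 25) [404.75596094 122.61934967 160.        ]
tall_button_left 0.73 [349.1, 230.4] (342, 219, 13, 26) [518.25806742 350.80345017 160.        ]
tall_button_left 0.68 [179.2, 186.0] (174, 182, 10, 15) [502.66260288 215.19718486 160.        ]
tall_button_right 0.86 [277.7, 232.0] (274, 218, 13, 26) [527.82598514 294.80690883 160.        ]
tall_button_right 0.72 [254.6, 46.1] (243, 36, 19, 17) [396.00510742 261.99071439 160.        ]
tall_button_right 0.48 [228.9, 167.9] (220, 162, 16, 18) [483.29153121 251.75828645 160.        ]
tall_jar 0.98 [313.9, 178.6] (266, 162, 96, 107) [481.83417377 317.10541772 160.        ]
tall_jar 0.73 [351.1, 228.3] (343, 219, 12, 26) [516.33706108 352.08385704 160.        ]
```

View pics/4.png

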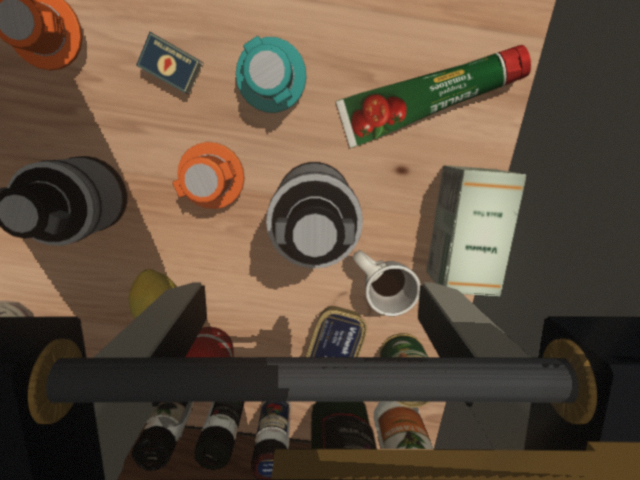

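The wrist view shows the tall jar's lid top at (314,235) and its buttons at (278,232) and (349,230). The midpoint comes out near (523,323), and the top camera gave (520,322). I'll descend and grip.

Run:
```python
from h import *
c=wcam();print(at_z(c,(314.5,235.5),175))
q=list(quat([.16,-.987]))[1]
robot.goto([522.5,322.5,200],q)
robot.servo_line([522.5,322.5,142],vel=80)
s=read_state();print(s["ft_force"])
c=wcam();cv2.imwrite("pics/5.png",c["image"])
effector.grab(25)
robot.pause(0.3)
s=read_state();print(s["time_s"],s["opening"],s["grip_force"],s["ft_force"],s["position"])
c=wcam();cv2.imwrite("pics/6.png",np.vstack([cv2.resize(cv2.imread("pics/5.png"),(400,300)),cv2.resize(c["image"],(400,300))]))
```

```text
[522.47798598 323.88600981 175.        ]
[-0.09646802  0.53618145 -0.07714427]
7.275 47.92689473374603 24.91149365901947 [-1.33948095  1.35092499  5.63657597] [522.61198682 322.79548901 142.57558137]
```

View pics/6.png

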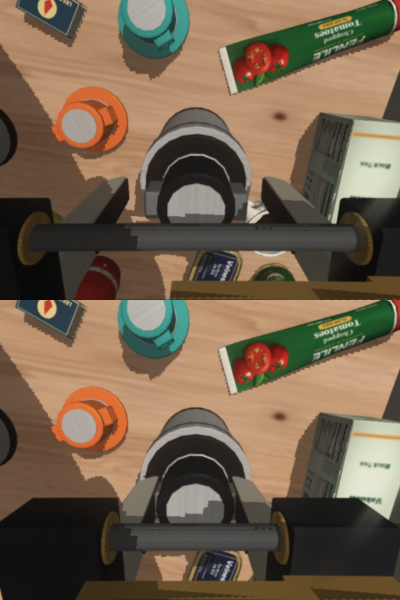

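The frames show the fingers straddling the head, then closed on both buttons. The opening is 48 mm, so both buttons should be fully in. I'll lift slowly and check the jar stays put.

Run:
```python
from h import *
robot.servo_line([522.5,322.5,152],vel=25)
s=read_state();print(s["ft_force"],s["opening"])
robot.servo_line([522.5,322.5,240],vel=80)
s=read_state();print(s["time_s"],s["ft_force"],s["opening"],s["grip_force"])
c=wcam();cv2.imwrite("pics/7.png",c["image"])
```

```text
[-0.46591879 -0.13151779 -1.84075582] 47.72227161433751
9.125 [ 0.16256738  0.14170984 -1.90468354] 47.64829892394951 24.906468987464905
```

View pics/7.png

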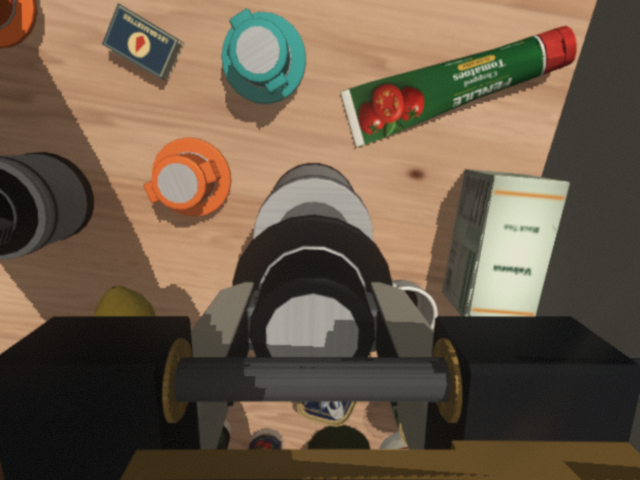

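The lid is held level in the fingers with a 1.9 N load, and the jar's mouth is visible still standing at (313,215). Next I'll hover over the tray and check the position.

Run:
```python
from h import *
q=list(quat([.16,-.987]))[1]
robot.goto([490,-273,240],q)
s=read_state();print(s["time_s"],s["ft_force"],s["opening"],s["position"])
robot.servo_line([490,-273,90],vel=120)
c=wcam();cv2.imwrite("pics/8.png",c["image"])
d=np.array([.16,-.987]);d/=np.linalg.norm(d);n=np.array([d[1],-d[0]])
for a,b in((53,0),(-53,0),(53,80),(53,-80)):print(proj(c,[*(np.array([490,-273])+a*n+b*d),15]))
a=camera("scene");m=nets.masks_of(a,"bamboo_tray");print([(x["score"],x["uv"]) for x in m[:2]])
```

```text
11.3167 [-0.1162193   0.77820159 -0.34632337] 48.18328620313332 [ 490.39650538 -272.38301672  240.0323203 ]
[311.70171043 163.89707982]
[311.79750519 329.31242792]
[174.16746059 163.78532433]
[449.33716533 163.67217865]
[(0.79, [444.8, 318.9])]
```

View pics/8.png

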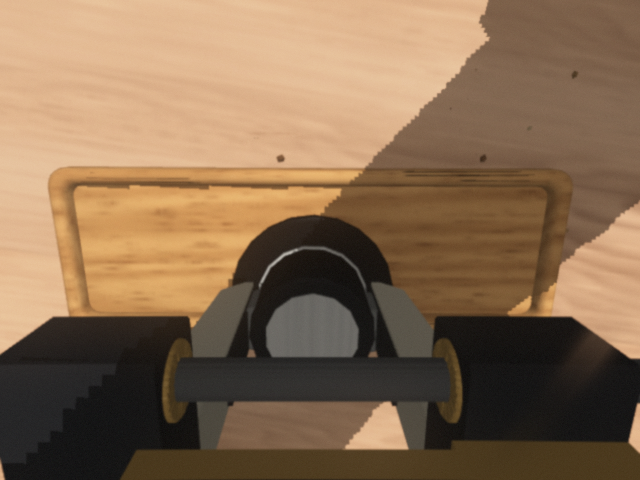

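The lid is centred over the tray. The tray's near rim is at row 168 against a predicted 164, so it is about 2.5 mm further in +x. I'll lower with a contact check.

Run:
```python
from h import *
x,y=492,-273
robot.servo_line([x,y,42],vel=60);robot.pause(.2);f0=read_state()["ft_force"][2]
z=42
while z>31:
    z-=1;robot.servo_line([x,y,z],vel=20);f=read_state()["ft_force"][2]
    if f-f0>2.5:break
s=read_state();print(z,f0,f,s["time_s"],s["position"])
robot.pause(.15);effector.gripper_open();robot.pause(.2)
robot.servo_line([x,y,110],vel=80)
robot.servo_line([x,y,230],vel=150)
robot.pause(.3)
c=wcam();cv2.imwrite("pics/9.png",c["image"]);s=read_state();print(s["time_s"],s["ft_force"],s["opening"])
print("expected top",proj(c,[x,y,66]))
```

```text
34 -1.510675501892861 1.9437581449683454 16.0167 [ 492.0950583  -273.05498238   34.16343465]
19.65 [ 0.57932668  0.60435639 -0.83761528] 93.03791651721457
expected top [311.27251523 221.57671935]
```

View pics/9.png

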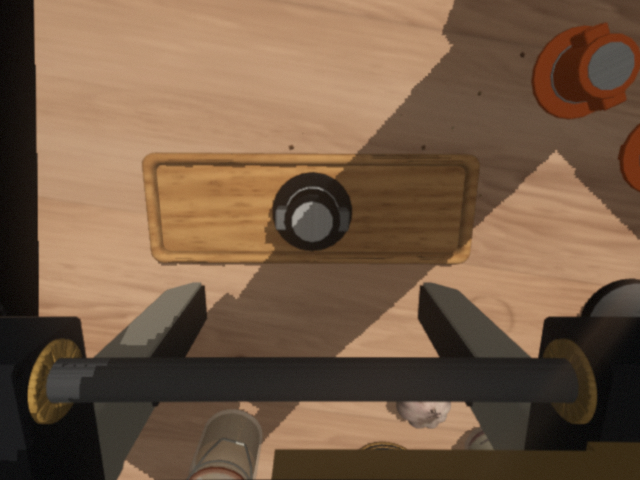

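The lid stands upright and flat at (312,215), in the middle of the tray floor, where I expected it. The gripper is clear.

```bash
python3 -c "
from h import *
print(robot.hand_in())"
```

```text
the job is handed in; nothing more can be done
None
```

I took the tall jar's lid off, set it flat and right way up in the middle of the bamboo tray, and handed the job in at about 20 s; the hand-in call returned no verdict.

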